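# Stage plate into the microscope base

### The arm

A 6-joint arm with a two-finger parallel gripper is mounted at the origin on the work surface. World frame = base frame: x ahead of the robot, y to its left, z up, the work surface at z = 0. Lengths are in mm, angles in rad, forces in N, time in s.
With the tool pointing down it reaches from about 275 to 1000 mm from the base axis. Payload 8.4 kg.
Tool frame: the origin (TCP) lies midway between the tips of the shut fingers; the grasp point (between the pads) lies r.grip_point_offset behind it (r.grip_point_offset is the distance from the TCP to the grasp point, in mm); z points along the fingers, y is the direction in which the jaws open and shut (so a half turn about z gives the same grasp; the last joint's range is limited). The gripper opens to 85 mm and grips with 20 to 120 N. Pads are 22 mm wide; open, the fingers measure 114 mm over their backs; the gripper's body (76 mm by 85 mm) begins 54 mm behind the grasp point. The pads swing forward as they close: fully open they stand 13 mm farther back than shut.
Start: joints at [1.116, 0.353, 1.633, -0, 1.155, -0.002], TCP at [273.427, 562.019, 191.881] pointing down, gripper open.
Joint ranges: [-2.63, 2.63], [-0.92, 2.1], [0.06, 2.66], [-1.3, 4.44], [0, 2.69], [-3.02, 3.02]. Speed limits (rad/s): [2.22, 2.22, 2.79, 3.14, 3.14, 3.14].

### API

Orientations are given as [roll, pitch, yaw] about the fixed x, y, z axes, in that order (R = Rz(yaw) Ry(pitch) Rx(roll)).
In Python, from rig import r gives the robot as it stands.
- The arm moves only by the tool move_arm, never from a script. Its argument "targets" is one flat list of numbers, 5 for each row, row after row: the gripper's target within -1 to 1 (fully open at 1, half-way at 0, shut at -1), then the shift along the tool's x, y, z in cm, then the turn about the tool's z in degrees. In form: [gripper, tx, ty, tz, turn, gripper, tx, ty, tz, turn, ...]. A call has 1 to 10 rows; each row is the pose to reach, as a shift and turn from the pose commanded when the call began, along the tool's axes at that moment; what a row does not reach only later rows make up. A row lasts 1/10 s, in which the tool goes at most 50 mm and 8.59 degrees, less where a joint would pass 70% of its speed; a pose out of reach is approached as far as the arm can. A call with a gripper value outside its range is refused whole. The fingers move at their own pace and stop on an object; "squeeze" is the grip in N (left out, the last holds). Time passes only in rows, so rows that repeat a pose let the fingers close. It gives the time, the measured TCP pose, the force and the opening at its end, in the units of the state.
- r.sense(): the state, without advancing time (a new reading comes with each control period).
- r.grab_frame(name): name is "scene" or "top" or "wrist"; returns a dict with "img" (384x512x3 uint8, blue, green, red), "K" (3x3 intrinsics, pixels), "world_to_cam" (4x4, takes a point from world to camera coordinates). Camera axes: x right, y down, z forward; pixel columns grow to the right and rows downward; lengths in mm; the calibration is good to about 2 mm. A picture is of the moment at which its call begins. There is no depth.
- r.sign_off(): hands the job in, once; it reports no verdict.
Trained networks look in a picture, given as the dict that the camera call returned (one of the last four; its "shot" number tells which), for a name from the list of things; names that differ only in an ending like _2 or _b are one class to them, and where a whole thing is asked for, a point or a joint stands for the part that bears it (a point fixed in the world has none). Each returns a list of dicts, best first, with "conf" (0 to 1); they miss things now and then, are a little off and sometimes report something else, mostly with a low value. They report only what shows in the picture. A call takes as long as a camera call. They do not tell look-alikes from the thing itself.
- r.outline_of(picture, thing): "region" (384x512 bool, what is visible of it).
- r.mark_of(picture, thing): "position" ([x, y, z] in mm, in world coordinates, good to about 4 mm: a listed point, or the origin of a listed thing).
The state is a dict: "clock": time; "qpos": joint angles; "qvel": joint speeds; "joint_efforts": joint torques, N m; "eef_pos": TCP position; "tcp_rot": TCP orientation; "contact_force": force on the tool from outside, world axes, zero at the start; "wrist_torque": the same for the moment, N m; "opening": opening from 0.0 (shut) to 1.0 (fully open).
Only numpy, scipy, OpenCV 4.12 (cv2) and the standard library are available. Lean on these libraries where they do the work, as an engineer would, in place of code of your own. Each camera call takes 0.05 s, during which the arm holds its last target.

### The job

With the fingertips, push the large round metal stage plate across the top of the microscope base until it drops into the round recess and lies flat and flush; never lift it off the base. Then push the steel clip's post round so that the clip swings in over the plate right up to its stop, and take the hand clear. Leave everything else as it stands, including the smaller metal disc, which is not wanted.

Things in the scene. Friction and masses are not known exactly. Their poses are not given: they have to be found in the camera images.
- base: white slab of a transmitted-light microscope base, fixed to the table, 220 mm (its x) by 400 mm (its y) by 24 mm high; origin at the centre of its underside, z up; x points to the clip's side, away from the robot. Its flat top is 24 mm above the table. A steel pivot stud (9 mm radius with the clip's eye, up to 12 mm above the top) stands at x +75, y 0
- recess (a point): centre of the floor of the round recess in the middle of the base: 84 mm in diameter, 8 mm deep, dark floor 16 mm above the table, rim with a 1.5 mm chamfer
- plate: large loose stage plate, plain aluminium disc 80 mm in diameter and 8 mm thick, about 110 g (70 to 150), lying flat on the base's top some 90 to 115 mm to the left or right (base y) of the recess centre; origin at the centre of its underside. In the recess it is flush with the top
- small_plate: smaller loose aluminium disc, 54 mm in diameter, 8 mm thick, lying on the base on the other side of the recess; it would drop into the recess loosely; not to be moved; origin at the centre of its underside
- clip (a joint): angle of the steel swing clip about its upright pivot, rad: 0 closed against its stop, the clip then pointing from the pivot along the base's -x over the recess; grows as it swings out towards the base's +y (1.57: along +y; 2.2: outer stop). Starts between 1.5 and 2.1, turns with slight friction (about 1 N at the post) and stays where left
- clip_pivot (a point): the clip's pivot axis at the height of the base's top. The clip's arm is 12 mm wide and reaches 62 mm from it, from 4 to 8 mm above the base's top: it passes over a plate that is seated, not over one that stands proud
- clip_post (a point): top centre of the upright black post on the clip by which it is pushed: 12 mm in diameter, 24 mm tall, 55 mm from the pivot axis, its top 32 mm above the base's top
- vial: small glass vial with blue cap, 26 mm in diameter, 55 mm tall, standing on the base near its edge towards the robot; origin at the centre of its underside
- jar: amber glass jar, 68 mm in diameter, 90 mm tall, on the table to the left; origin at the centre of its underside
- tube: clear specimen tube with blue cap, 30 mm in diameter, 105 mm tall, standing on the table to the right; origin at the centre of its underside
- dish: shallow glass dish, 90 mm in diameter, 16 mm tall, on the table to the left; origin at the centre of its underside
- loupe: black eyeglass magnifier, 38 mm in diameter, 36 mm tall, on the table to the right; origin at the centre of its underside
- tweezers: steel tweezers, 130 mm long and 10 mm high, lying on the table beyond the base; origin under their middle
Mind the look-alikes: they are no part of the job. What is shaped like the plate but orange or red is not meant.

How it is judged:
By the outcome, as a careful person would: the job done as asked, in the order asked, and still so for the second after the job is handed in, with the robot touching nothing.
It also fails if it takes over 56 s, if anything falls off the work surface, if the arm or the gripper's body presses on something with over 40 N, if the wrist force passes 120 N, or if a joint passes its speed limit or range.

## Working session

There is one attempt and no reset: what is moved stays moved. The work goes in short steps, Python scripts to look and compute and a tool call to move; the robot and the scene stay as the last step left them, time stands still between calls to the robot, and variables do not carry over. Pictures are saved under pics/ and viewed, and the job is handed in when it is done.

Besides the shell and the picture viewer there is one more tool, called by a JSON object that holds its "method" and its "body". move_arm: Moves the arm, as the interface text tells. Its arguments: {"type":"object","properties":{"targets":{"type":"array","items":{"type":"number"}},"squeeze":{"type":"number"}},"required":["targets"]}

```bash
mkdir -p pics; ls
cat > h.py <<'E'
import numpy as np, cv2, json
from rig import r
def snap(cam,fn):
    f=r.grab_frame(cam); cv2.imwrite('pics/'+fn,f['img']); return f
def proj(f,p):
    p=np.atleast_2d(np.array(p,float)); c=(f['world_to_cam']@np.c_[p,np.ones(len(p))].T)[:3]
    u=f['K']@c; return (u[:2]/u[2]).T
def unproj(f,uv,z):
    R=f['world_to_cam'][:3,:3];t=f['world_to_cam'][:3,3]
    c=-R.T@t; d=R.T@np.linalg.inv(f['K'])@np.array([uv[0],uv[1],1.]); return c+d*(z-c[2])/d[2]
E
python3 - <<'E'
from h import *
for cam in ['scene','top']:
    f=snap(cam,cam+'1.png')
    for n in ['base','recess','plate','small_plate','clip_pivot','clip_post','vial']:
        print(cam,n,[(np.round(m['position'],0).tolist(),round(m['conf'],2),proj(f,m['position']).round()[0].tolist()) for m in r.mark_of(f,n)[:3]])
print(r.sense(), r.grip_point_offset)
E
```

```text
pics
scene base [([526.0, -11.0, 3.0], 0.6, [244.0, 186.0])]
scene recess [([520.0, -8.0, 15.0], 0.84, [245.0, 182.0])]
scene plate [([556.0, -110.0, 22.0], 0.81, [213.0, 193.0]), ([734.0, -248.0, -1.0], 0.79, [170.0, 255.0]), ([475.0, -314.0, -1.0], 0.57, [145.0, 186.0])]
scene small_plate [([499.0, 85.0, 22.0], 0.63, [274.0, 172.0])]
scene clip_pivot [([600.0, 2.0, 25.0], 0.92, [253.0, 200.0]), ([694.0, 389.0, -4.0], 0.44, [388.0, 214.0])]
scene clip_post [([587.0, 56.0, 56.0], 0.41, [270.0, 187.0])]
scene vial [([780.0, -87.0, 3.0], 0.72, [231.0, 260.0]), ([432.0, 3.0, 24.0], 0.62, [244.0, 159.0])]
top base [([520.0, -11.0, -4.0], 0.81, [256.0, 230.0]), ([697.0, 391.0, 0.0], 0.34, [130.0, 170.0]), ([528.0, -12.0, 15.0], 0.23, [257.0, 227.0])]
top recess [([529.0, -12.0, 16.0], 0.72, [257.0, 226.0])]
top plate [([474.0, -314.0, 3.0], 0.96, [354.0, 247.0]), ([555.0, -111.0, 24.0], 0.82, [290.0, 218.0]), ([521.0, -13.0, -5.0], 0.67, [257.0, 230.0])]
top small_plate [([498.0, 82.0, 28.0], 0.48, [225.0, 236.0]), ([589.0, 54.0, 60.0], 0.18, [235.0, 204.0])]
top clip_pivot [([599.0, 5.0,
[... 202 characters left out ...]
, 'qpos': array([ 1.11561752e+00,  3.52979683e-01,  1.63343150e+00,  2.74085691e-07,
        1.15519340e+00, -2.42956106e-03]), 'qvel': array([-2.87343026e-06, -1.13006101e-03, -2.09322716e-04,  1.79548200e-03,
       -1.45002540e-03, -5.24462307e-04]), 'joint_efforts': array([-2.02160547e-03, -6.05102706e+01, -3.42432082e+01, -4.30621708e-05,
        5.25398045e-04,  8.98014463e-06]), 'eef_pos': array([273.41028692, 562.00984619, 191.88016523]), 'tcp_rot': array([-3.14158073e+00, -2.79729012e-07,  2.68884329e+00]), 'contact_force': array([ 1.01130104,  0.14453869, -0.12513279]), 'wrist_torque': array([ 0.02995022, -0.02139912,  0.00985207]), 'opening': 0.9985050865803407} 18.700000000000003
```

Run:
```python
import cv2,numpy as np
t=cv2.imread('pics/top1.png'); c=t[170:290,190:330]; cv2.imwrite('pics/topcrop.png',cv2.resize(c,None,fx=5,fy=5,interpolation=cv2.INTER_CUBIC))
```

```text
(no output)
```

View pics/top1.png

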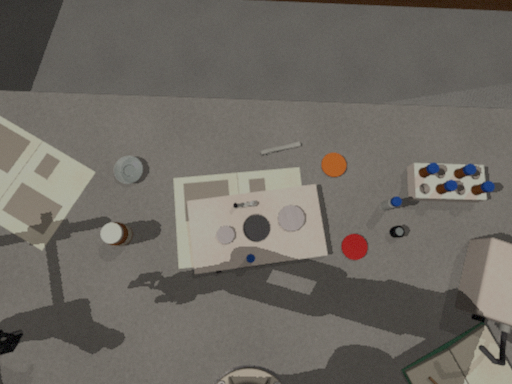

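View pics/scene1.png

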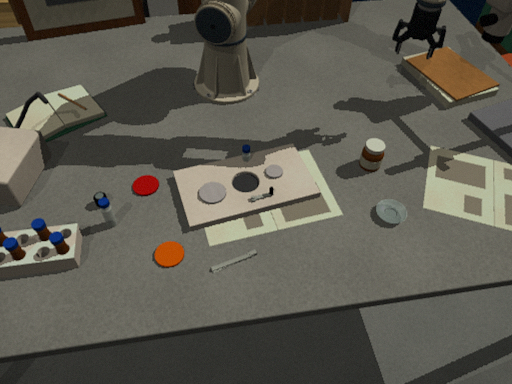

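```bash
sleep 1
```

```text
(no output)
```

View pics/topcrop.png

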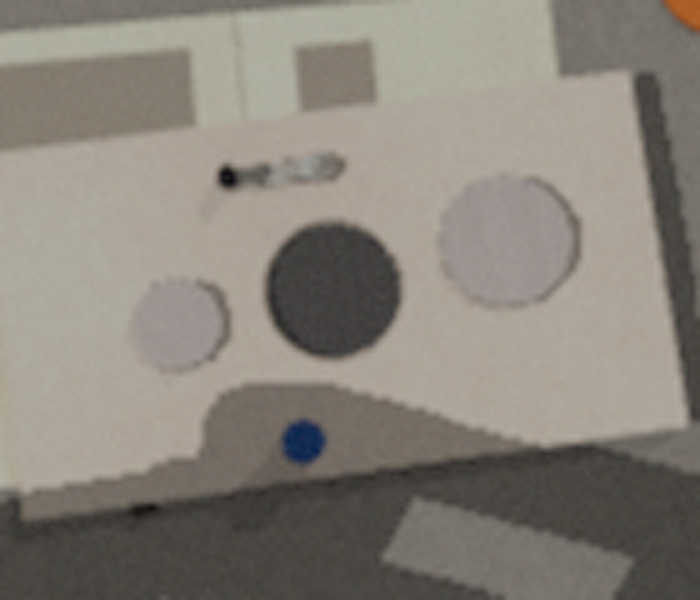

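The targets are as follows. Plate candidates in the top view are the large grey disc on the base at (291,218), the small grey disc at (226,235), the orange disc at (334,165) and the red disc at (354,247). The large grey disc is the plate, and the crop confirms it. The recess is at (257,228), the clip post at (235,204) and the pivot at (252,203). Next I'll measure these more exactly.

```bash
cat >> h.py <<'E'
def circ(f,uv,z,dark,R):
    """refine circle centre on plane z by radial edge search, R in mm"""
    g=cv2.GaussianBlur(cv2.cvtColor(f['img'],cv2.COLOR_BGR2GRAY),(0,0),0.7).astype(np.float32)
    c=unproj(f,uv,z)
    for it in range(6):
        pts=[]
        for a in np.linspace(0,2*np.pi,72,endpoint=False):
            rr=np.arange(R-9,R+9,0.5)
            P=np.c_[c[0]+rr*np.cos(a),c[1]+rr*np.sin(a),np.full(len(rr),z)]
            q=proj(f,P).astype(np.float32)
            v=cv2.remap(g,q[:,0:1].copy(),q[:,1:2].copy(),cv2.INTER_LINEAR).ravel()
            d=np.gradient(v)*(1 if dark else -1); k=d.argmax()
            if d[k]>0.5: pts.append(P[k,:2])
        pts=np.array(pts)
        from scipy.optimize import least_squares
        s=least_squares(lambda x:np.hypot(*(pts-x[:2]).T)-x[2],[c[0],c[1],R],loss='soft_l1')
        c=np.array([s.x[0],s.x[1],z])
    return s.x,len(pts),np.median(abs(s.fun))
E
python3 - <<'E'
from h import *
for cam in ['top','scene']:
    f=r.grab_frame(cam)
    pr=proj(f,[[556,-110,32],[524,-11,24],[498,84,32]])
    print(cam,'plate',circ(f,pr[0],32,False,40)); print('recess',circ(f,pr[1],24,True,42)); print('small',circ(f,pr[2],32,False,27))
    for n in ['plate','base','recess','clip_post']:
        for o in r.outline_of(f,n)[:2]:
            m=o['region']; ys,xs=np.nonzero(m); print(n,round(o['conf'],2),xs.mean(),ys.mean(),m.sum(),unproj(f,(xs.mean(),ys.mean()),32 if n=='plate' else 24).round(1))
            if n=='base':
                cnt=max(cv2.findContours(m.astype(np.uint8),0,1)[0],key=len); q=cv2.boxPoints(cv2.minAreaRect(cnt)); P=np.array([unproj(f,u,24) for u in q]); print(P.round(0).tolist())
E
```

```text
top plate (array([ 557.27365883, -114.53006486,   37.24067819]), 43, np.float64(0.5521154791454705))
recess (array([524.97718237,  -9.57828026,  41.01265484]), 72, np.float64(0.4916839413890486))
small (array([501.76359823,  81.60570342,  23.96946006]), 34, np.float64(0.4069826994543586))
plate 0.97 332.89156626506025 163.91365461847388 498 [ 728.3 -244.1   32. ]
plate 0.86 290.0246212121212 217.57575757575756 528 [ 556.8 -111.2   32. ]
base 0.8 254.07284545556428 228.23120026896783 8923 [522.6  -3.4  24. ]
[[603.0, 212.0, 24.0], [671.0, -196.0, 24.0], [442.0, -226.0, 24.0], [380.0, 169.0, 24.0]]
recess 0.71 253.84428086070216 228.34654586636466 8830 [522.2  -2.8  24. ]
clip_post 0.61 244.35 203.71 100 [596.6  28.1  24. ]
clip_post 0.31 389.9175824175824 202.9065934065934 182 [ 611.4 -422.2   24. ]
scene plate (array([ 556.94360841, -113.01938562,   38.08159375]), 37, np.float64(0.56510638423822))
recess (array([525.67095704,  -8.76132461,  41.41188417]), 72, np.float64(0.6438310315288938))
small (array([504.18208844,  82.47860453,  23.02379574]), 40, np.float64(0.8863850153400747))
plate 0.84 169.17132867132867 253.62937062937064 572 [ 751.6 -247.    32. ]
plate 0.83 211.5421686746988 192.06506024096385 415 [ 559.  -114.1   32. ]
base 0.73 244.55259177780835 185.43778358311565 7273 [541.8 -13.   24. ]
[[447.0, -226.0, 24.0], [356.0, 219.0, 24.0], [618.0, 202.0, 24.0], [682.0, -194.0, 24.0]]
recess 0.58 244.22418309664965 185.62856748931478 7253 [542.4 -14.1  24. ]
recess 0.5 107.0253164556962 211.66455696202533 316 [ 578.6 -416.5   24. ]
clip_post 0.48 262.62857142857143 194.4142857142857 140 [584.6  34.4  24. ]
```

{"method": "move_arm", "body": {"targets": [0, -59.6, -53.4, 0, 47, 0, -59.6, -53.4, 0, 47, 0, -59.6, -53.4, 0, 47, 0, -59.6, -53.4, 0, 47, 0, -59.6, -53.4, 0, 47, 0, -59.6, -53.4, 0, 47, 0, -59.6, -53.4, 0, 47, 0, -59.6, -53.4, 0, 47, 0, -59.6, -53.4, 0, 47, 0, -59.6, -53.4, 0, 47]}}

```text
clock: 2.3
eef_pos: [462.9, 97.1, 192.3]
tcp_rot: [3.141, 0.0, 1.869]
contact_force: [0.4, 0.3, -0.4]
opening: 0.504
```

```bash
cat >> h.py <<'E'
def rel(p,yaw=None):
    s=r.sense(); y=s['tcp_rot'][2]; d=np.array(p)-s['eef_pos']
    t=[d[0]*np.cos(y)+d[1]*np.sin(y), d[0]*np.sin(y)-d[1]*np.cos(y), -d[2]]
    print('tool cm',np.round(np.array(t)/10,2),'turn', None if yaw is None else round(np.degrees((y-yaw+np.pi)%(2*np.pi)-np.pi),1))
E
python3 - <<'E'
from h import *
s=r.sense(); print(s['clock'],s['eef_pos'],s['tcp_rot'],s['opening']); rel([577,-179,191],1.863)
E
```

```text
2.3 [462.90235775  97.12735384 192.26679737] [3.14060856e+00 5.64698580e-05 1.86857107e+00] 0.5037086124167797
tool cm [-29.75   2.81   0.13] turn 0.3
```

{"method": "move_arm", "body": {"targets": [0, -29.7, 2.8, 0, 0, 0, -29.7, 2.8, 0, 0, 0, -29.7, 2.8, 0, 0, 0, -29.7, 2.8, 0, 0, 0, -29.7, 2.8, 0, 0, 0, -29.7, 2.8, 0, 0, 0, -29.7, 2.8, 0, 0, 0, -29.7, 2.8, 0, 0, 0, -29.7, 2.8, 0, 0]}}

```text
clock: 3.2
eef_pos: [575.7, -175.9, 191.7]
tcp_rot: [-3.141, -0.001, 1.869]
contact_force: [-0.4, -0.1, -0.1]
opening: 0.5
```

Run:
```python
from h import *
s=r.sense(); print(s['clock'],s['eef_pos'],s['tcp_rot'],s['opening'],s['qpos'])
f=snap('wrist','w1.png'); print(proj(f,[s['eef_pos'],[556.5,-112,32],[525,-9,24]]))
R=f['world_to_cam'][:3,:3];print(-R.T@f['world_to_cam'][:3,3])
```

```text
3.2 [ 575.65971657 -175.91949338  191.65498426] [-3.14101313e+00 -7.37972333e-04  1.86861330e+00] 0.5002845983113439 [-2.99255618e-01  3.18188690e-01  1.68400827e+00  3.13033327e-04
  1.14028987e+00 -5.97203571e-01]
[[252.42138827 216.84245256]
 [252.82751611 102.38912731]
 [253.00042754 -10.52471346]]
[ 553.74326336 -104.67226128  372.38453538]
```

View pics/w1.png

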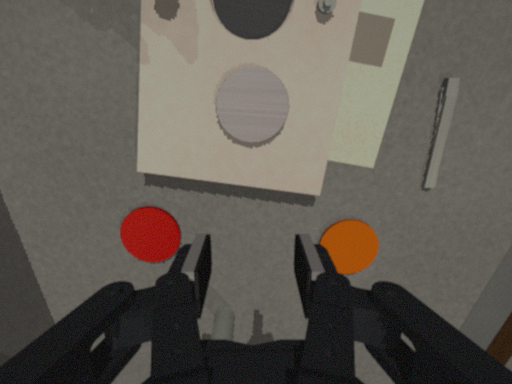

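The wrist view shows the plate at (253,103), ahead of the open fingers at (205,260) and (305,260). The recess is partly cut off at (253,0), and the red and orange discs lie off to the sides.

Run:
```python
from h import *
f=r.grab_frame('wrist')
p=circ(f,(253,103),32,False,40);print(p)
g=f['img'].astype(int)
# recess: dark visible arc
h=cv2.cvtColor(f['img'],cv2.COLOR_BGR2GRAY)
m=((h<75)).astype(np.uint8); m[45:]=0; m[:,:205]=0; m[:,305:]=0
n,l,st,ce=cv2.connectedComponentsWithStats(m); k=1+st[1:,4].argmax()
c=cv2.findContours((l==k).astype(np.uint8),0,1)[0][0][:,0]; c=c[c[:,1]>2]
P=np.array([unproj(f,u,24)[:2] for u in c])
from scipy.optimize import least_squares
s=least_squares(lambda x:np.hypot(*(P-x).T)-42,[525,-9],loss='soft_l1');print(s.x,np.median(abs(s.fun)),len(P))
v=s.x-p[0][:2];print(v,np.hypot(*v),np.arctan2(v[1],v[0]))
```

```text
(array([ 556.61021885, -116.86623751,   37.72239006]), 58, np.float64(0.3089066656064219))
[524.22261495 -10.32670143] 0.720344209615007 101
[-32.3876039  106.53953608] 111.3536242499289 1.8659152276452382
```

{"method": "move_arm", "body": {"targets": [0, -0.6, 0, 5, 0, 0, -0.6, 0, 10, 0, 0, -0.6, 0, 14, 0, 0, -0.6, 0, 16.0, 0, 0, -0.6, 0, 16.2, 0, 0, -0.6, 0, 16.2, 0, 0, -0.6, 0, 16.2, 0]}}

```text
clock: 4.0
eef_pos: [579.3, -182.3, 31.7]
tcp_rot: [3.139, 0.001, 1.869]
contact_force: [0.1, -0.5, -0.2]
opening: 0.502
```

Run:
```python
from h import *
f=snap('wrist','w2.png'); s=r.sense(); print(s['eef_pos'],s['contact_force'])
```

```text
[ 579.38936929 -182.48400083   31.81573219] [0.01979629 0.07173704 0.04882599]
```

View pics/w2.png

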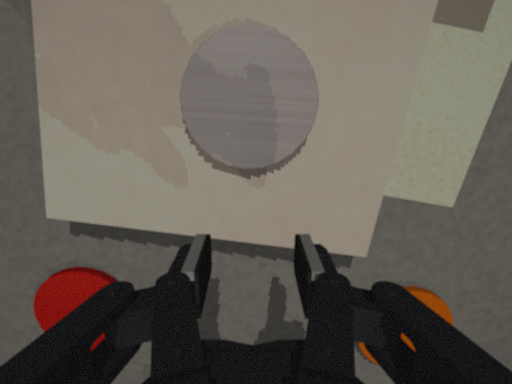

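The plate is now at (249,97). The fingertips at (208,237) and (300,237) are just at the base's near edge. I'll measure before probing.

```bash
python3 - <<'E'
from h import *
f=r.grab_frame('wrist'); s=r.sense()
p=circ(f,(249,97),32,False,40);print(p)
y=s['tcp_rot'][2];d=p[0][:2]-s['eef_pos'][:2];print('plate in tool',d@[np.cos(y),np.sin(y)],d@[np.sin(y),-np.cos(y)])
y=1.866
d=np.array([524.7,-9.7])-s['eef_pos'][:2];print('recess in tool',d@[np.cos(y),np.sin(y)],d@[np.sin(y),-np.cos(y)])
y=s['tcp_rot'][2]
for a in(-21,21):
  for z in (20,25,30,35,40):
    P=s['eef_pos']+11*np.array([np.cos(y),np.sin(y),0])+a*np.array([np.sin(y),-np.cos(y),0]); P[2]=z; print(a,z,proj(f,P).round(1))
E
python3 -c "
import cv2
i=cv2.imread('pics/w2.png')[215:345,160:350];cv2.imwrite('pics/w2c.png',cv2.resize(i,None,fx=4,fy=4,interpolation=cv2.INTER_CUBIC))"
```

```text
(array([ 556.8021145 , -116.66331191,   37.50114442]), 71, np.float64(0.5055436951778205))
plate in tool 69.5941427837101 -2.1116869860082303
recess in tool 181.263860901088 -1.9038657728997563
-21 20 [[220.7 194.8]]
-21 25 [[219.9 197.2]]
-21 30 [[219.2 199.8]]
-21 35 [[218.3 202.5]]
-21 40 [[217.5 205.3]]
21 20 [[283.7 194.8]]
21 25 [[284.5 197.2]]
21 30 [[285.3 199.7]]
21 35 [[286.2 202.4]]
21 40 [[287.1 205.2]]
```

View pics/w2c.png

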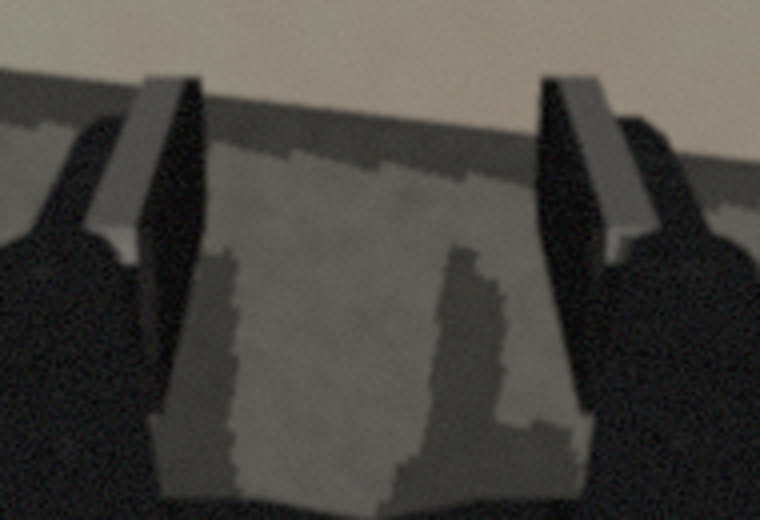

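Run:
```python
from h import *
f=r.grab_frame('wrist'); s=r.sense();y=s['tcp_rot'][2]
R=f['world_to_cam'][:3,:3];C=-R.T@f['world_to_cam'][:3,3]
def T(P):
    d=P-s['eef_pos'];return np.round([d[:2]@[np.cos(y),np.sin(y)],d[:2]@[np.sin(y),-np.cos(y)],d[2]],1)
print('cam',T(C),'fwd',R[2])
for uv in [(210,234),(196,234),(294,234),(310,234),(181,271),(194,273),(201,317),(212,268)]:
    print(uv,[T(unproj(f,uv,s['eef_pos'][2]+h)).tolist() for h in (0,8,20,40,60)])
```

```text
cam [ 74.9  -0.4 180.8] fwd [ 0.09111761 -0.28726107 -0.9535086 ]
(210, 234) [[-12.2, -27.4, 0.0], [-8.3, -26.2, 8.0], [-2.5, -24.4, 20.0], [7.1, -21.5, 40.0], [16.7, -18.5, 60.0]]
(196, 234) [[-12.2, -36.6, 0.0], [-8.3, -35.0, 8.0], [-2.5, -32.6, 20.0], [7.1, -28.6, 40.0], [16.8, -24.6, 60.0]]
(294, 234) [[-12.2, 27.4, 0.0], [-8.4, 26.1, 8.0], [-2.6, 24.3, 20.0], [7.1, 21.2, 40.0], [16.7, 18.2, 60.0]]
(310, 234) [[-12.2, 37.8, 0.0], [-8.4, 36.1, 8.0], [-2.6, 33.6, 20.0], [7.1, 29.4, 40.0], [16.7, 25.2, 60.0]]
(181, 271) [[-39.8, -48.3, 0.0], [-34.7, -46.2, 8.0], [-27.1, -43.0, 20.0], [-14.4, -37.7, 40.0], [-1.7, -32.4, 60.0]]
(194, 273) [[-41.3, -39.6, 0.0], [-36.2, -37.8, 8.0], [-28.5, -35.2, 20.0], [-15.6, -30.9, 40.0], [-2.7, -26.5, 60.0]]
(201, 317) [[-77.5, -36.6, 0.0], [-70.8, -35.0, 8.0], [-60.7, -32.6, 20.0], [-43.8, -28.6, 40.0], [-26.9, -24.6, 60.0]]
(212, 268) [[-37.5, -27.1, 0.0], [-32.5, -26.0, 8.0], [-25.0, -24.2, 20.0], [-12.6, -21.2, 40.0], [-0.2, -18.3, 60.0]]
```

{"method": "move_arm", "body": {"targets": [0, 0.8, -0.2, 0, 0, 0, 0.8, -0.2, 0.1, 0, 0, 0.8, -0.2, 0.2, 0, 0, 0.8, -0.2, 0.3, 0, 0, 0.8, -0.2, 0.4, 0, 0, 0.8, -0.2, 0.4, 0]}}

```text
clock: 4.75
eef_pos: [573.6, -175.4, 25.6]
tcp_rot: [-3.141, -0.0, 1.868]
contact_force: [0.3, -0.9, -0.7]
opening: 0.497
```

{"method": "move_arm", "body": {"targets": [0, 0, 0, 0.1, 0, 0, 0, 0, 0.2, 0, 0, 0, 0, 0.2, 0]}}

```text
clock: 5.05
eef_pos: [573.6, -175.3, 23.7]
tcp_rot: [-3.141, -0.0, 1.868]
contact_force: [-0.3, 1.0, 0.7]
opening: 0.501
```

{"method": "move_arm", "body": {"targets": [0, 0, 0, 0.1, 0, 0, 0, 0, 0.2, 0, 0, 0, 0, 0.2, 0]}}

```text
clock: 5.35
eef_pos: [573.6, -175.3, 21.7]
tcp_rot: [-3.141, -0.0, 1.869]
contact_force: [-0.1, -0.2, -0.3]
opening: 0.503
```

{"method": "move_arm", "body": {"targets": [0, 0, 0, 0.1, 0, 0, 0, 0, 0.1, 0]}}

```text
clock: 5.55
eef_pos: [573.7, -175.3, 20.8]
tcp_rot: [-3.141, -0.0, 1.869]
contact_force: [-0.2, -0.2, -0.0]
opening: 0.503
```

{"method": "move_arm", "body": {"targets": [0, 0, 0, 0.1, 0, 0, 0, 0, 0.1, 0]}}

```text
clock: 5.75
eef_pos: [573.6, -175.3, 19.8]
tcp_rot: [-3.141, -0.0, 1.868]
contact_force: [0.8, -0.3, -0.0]
opening: 0.499
```

{"method": "move_arm", "body": {"targets": [0, 0, 0, 0.1, 0, 0, 0, 0, 0.1, 0]}}

```text
clock: 5.95
eef_pos: [573.6, -175.3, 18.8]
tcp_rot: [-3.141, -0.0, 1.869]
contact_force: [-0.4, -0.6, 0.7]
opening: 0.502
```

Run:
```python
from h import *
f=snap('wrist','w3.png'); g=snap('scene','s3.png')
i=f['img'][190:345,150:350];cv2.imwrite('pics/w3c.png',cv2.resize(i,None,fx=3.5,fy=3.5,interpolation=cv2.INTER_CUBIC))
i=g['img'][130:240,150:290];cv2.imwrite('pics/s3c.png',cv2.resize(i,None,fx=5,fy=5,interpolation=cv2.INTER_CUBIC))
```

```text
(no output)
```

View pics/w3c.png

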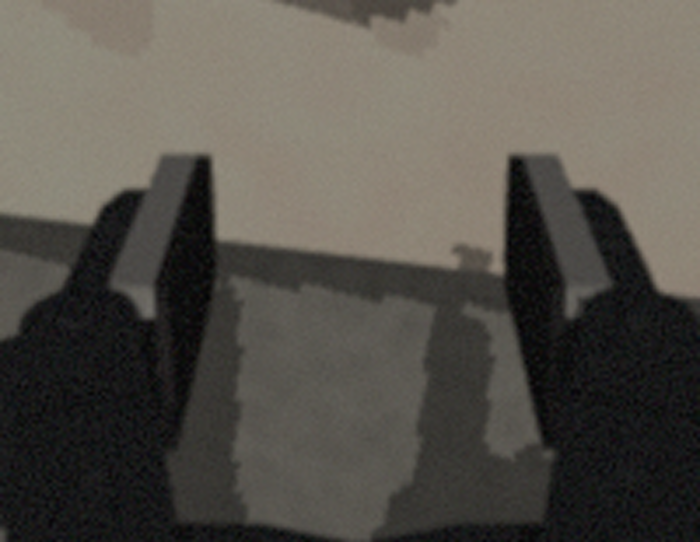

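View pics/s3c.png

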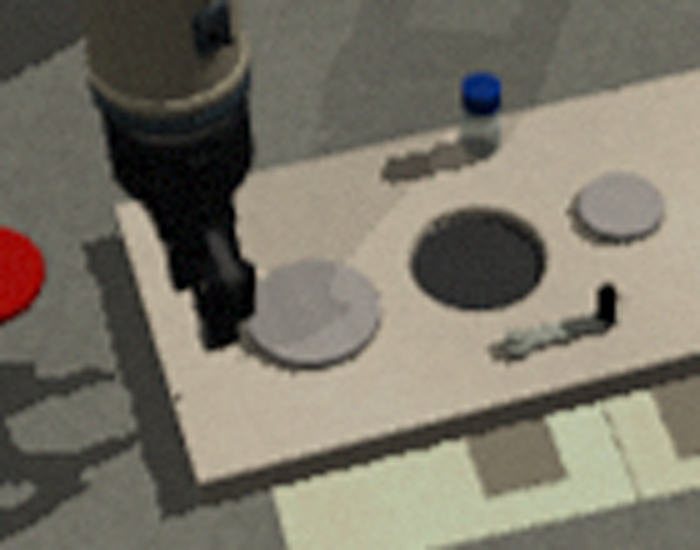

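The fingertips are over the base, just behind the plate and not touching it. I'll keep lowering in small steps until they touch.

{"method": "move_arm", "body": {"targets": [0, 0, 0, 0.1, 0, 0, 0, 0, 0.1, 0]}}

```text
clock: 6.25
eef_pos: [573.7, -175.3, 17.8]
tcp_rot: [-3.142, -0.0, 1.868]
contact_force: [0.8, -0.5, 0.1]
opening: 0.501
```

{"method": "move_arm", "body": {"targets": [0, 0, 0, 0.1, 0, 0, 0, 0, 0.1, 0]}}

```text
clock: 6.45
eef_pos: [573.6, -175.3, 16.7]
tcp_rot: [-3.141, -0.0, 1.869]
contact_force: [-0.5, -0.5, -0.3]
opening: 0.497
```

{"method": "move_arm", "body": {"targets": [0, 0, 0, 0.1, 0, 0, 0, 0, 0.1, 0]}}

```text
clock: 6.65
eef_pos: [573.6, -175.3, 15.7]
tcp_rot: [-3.141, -0.0, 1.869]
contact_force: [0.0, 0.5, -0.0]
opening: 0.5
```

{"method": "move_arm", "body": {"targets": [0, 0, 0, 0.1, 0, 0, 0, 0, 0.1, 0]}}

```text
clock: 6.85
eef_pos: [573.6, -175.3, 14.7]
tcp_rot: [-3.141, -0.0, 1.868]
contact_force: [0.4, -0.8, -0.8]
opening: 0.505
```

{"method": "move_arm", "body": {"targets": [0, 0, 0, 0.1, 0, 0, 0, 0, 0.1, 0]}}

```text
clock: 7.05
eef_pos: [573.6, -175.3, 13.8]
tcp_rot: [-3.141, -0.0, 1.868]
contact_force: [0.2, -0.3, -0.2]
opening: 0.497
```

{"method": "move_arm", "body": {"targets": [0, 0, 0, 0.1, 0, 0, 0, 0, 0.1, 0]}}

```text
clock: 7.25
eef_pos: [573.6, -175.3, 12.7]
tcp_rot: [-3.141, -0.0, 1.868]
contact_force: [1.2, 0.5, 0.9]
opening: 0.505
```

Run:
```python
from h import *
s=r.sense();print(s['contact_force'],s['eef_pos'])
f=snap('wrist','w4.png'); g=snap('scene','s4.png')
i=f['img'][190:345,150:350];i=cv2.resize(i,None,fx=3.5,fy=3.5,interpolation=cv2.INTER_CUBIC)
j=g['img'][150:220,170:230];j=cv2.resize(j,None,fx=7,fy=7,interpolation=cv2.INTER_CUBIC);cv2.imwrite('pics/w4c.png',i);cv2.imwrite('pics/s4c.png',cv2.convertScaleAbs(j,alpha=1.6))
```

```text
[1.18656666 0.51820769 0.88269268] [ 573.60594833 -175.30418877   12.73979507]
```

View pics/w4c.png

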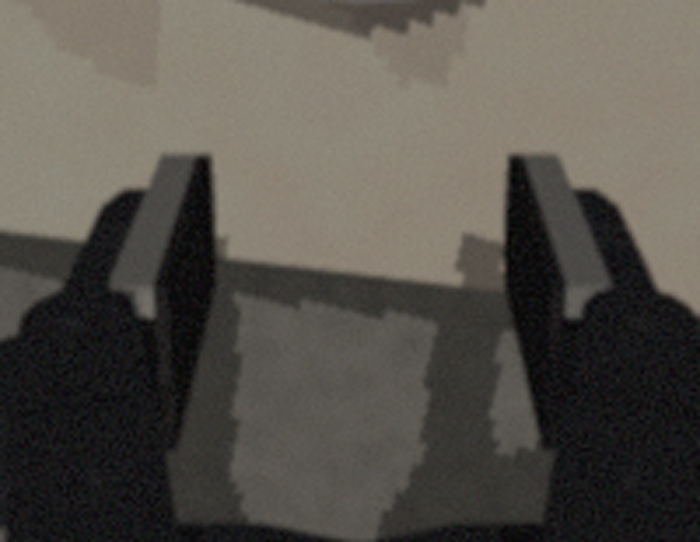

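View pics/s4c.png

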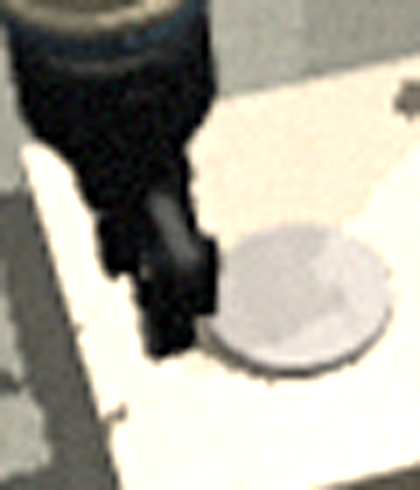

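The fingertip shadow in the scene crop, tip at (170,352) against shadow at (118,412), shows the tips still roughly 20 mm above the base. The wrist view agrees if the tips sit well above the reported TCP. I'll carry on down in guarded steps.

{"method": "move_arm", "body": {"targets": [0, 0, 0, 0.2, 0, 0, 0, 0, 0.4, 0, 0, 0, 0, 0.6, 0, 0, 0, 0, 0.6, 0]}}

```text
clock: 7.75
eef_pos: [573.4, -175.2, 6.5]
tcp_rot: [-3.141, -0.0, 1.868]
contact_force: [0.2, 0.0, -0.1]
opening: 0.496
```

{"method": "move_arm", "body": {"targets": [0, 0, 0, 0.2, 0, 0, 0, 0, 0.4, 0, 0, 0, 0, 0.4, 0]}}

```text
clock: 8.05
eef_pos: [573.5, -175.3, 2.6]
tcp_rot: [-3.141, -0.0, 1.869]
contact_force: [0.4, 0.1, 0.2]
opening: 0.5
```

Run:
```python
from h import *
s=r.sense();print(s['contact_force'],s['eef_pos'])
f=snap('wrist','w5.png'); g=snap('scene','s5.png')
i=f['img'][190:345,150:350];i=cv2.resize(i,None,fx=3.5,fy=3.5,interpolation=cv2.INTER_CUBIC)
j=g['img'][150:220,170:230];j=cv2.resize(j,None,fx=7,fy=7,interpolation=cv2.INTER_CUBIC);cv2.imwrite('pics/w5c.png',i);cv2.imwrite('pics/s5c.png',cv2.convertScaleAbs(j,alpha=1.6))
```

```text
[0.39068603 0.10459084 0.17616241] [ 573.49440372 -175.25827649    2.57076602]
```

View pics/w5c.png

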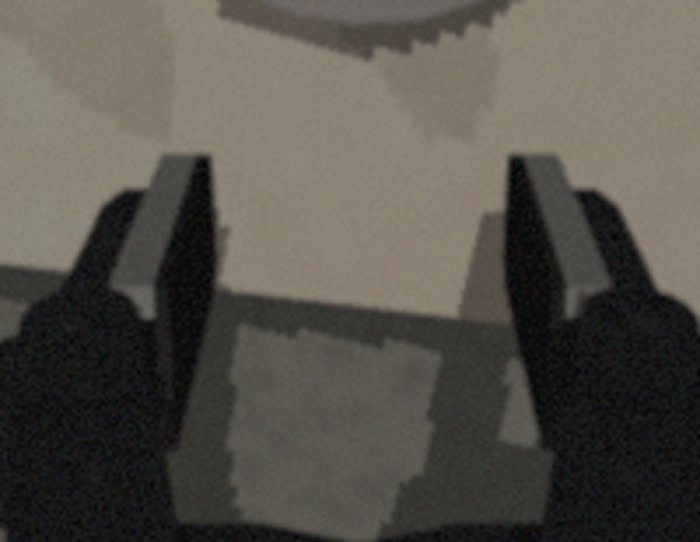

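View pics/s5c.png

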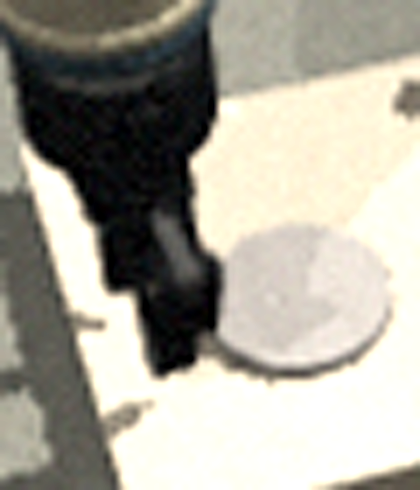

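{"method": "move_arm", "body": {"targets": [0, 0, 0, 0.2, 0, 0, 0, 0, 0.4, 0, 0, 0, 0, 0.6, 0, 0, 0, 0, 0.6, 0]}}

```text
clock: 8.55
eef_pos: [573.4, -175.3, -3.5]
tcp_rot: [-3.141, -0.0, 1.868]
contact_force: [-0.3, -0.5, 0.5]
opening: 0.499
```

{"method": "move_arm", "body": {"targets": [0, 0, 0, 0.2, 0, 0, 0, 0, 0.3, 0, 0, 0, 0, 0.3, 0]}}

```text
clock: 8.85
eef_pos: [573.6, -175.3, -6.3]
tcp_rot: [-3.141, -0.0, 1.868]
contact_force: [-0.4, -0.3, -0.0]
opening: 0.503
```

Run:
```python
from h import *
s=r.sense();print(s['contact_force'],s['eef_pos'])
g=snap('scene','s6.png')
j=g['img'][150:220,170:230];j=cv2.resize(j,None,fx=7,fy=7,interpolation=cv2.INTER_CUBIC);cv2.imwrite('pics/s6c.png',cv2.convertScaleAbs(j,alpha=1.6))
```

```text
[-0.37570777 -0.34972031 -0.02360059] [ 573.60423772 -175.30533822   -6.30275561]
```

View pics/s6c.png

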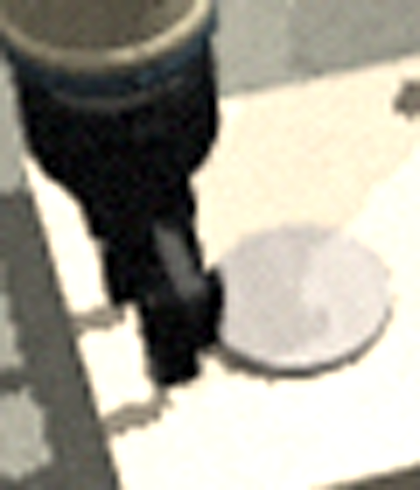

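{"method": "move_arm", "body": {"targets": [0, 0, 0, 0.15, 0, 0, 0, 0, 0.3, 0, 0, 0, 0, 0.3, 0]}}

```text
clock: 9.2
eef_pos: [573.5, -175.3, -9.4]
tcp_rot: [-3.141, -0.0, 1.868]
contact_force: [0.2, -0.0, 0.1]
opening: 0.499
```

{"method": "move_arm", "body": {"targets": [0, 0, 0, 0.1, 0, 0, 0, 0, 0.1, 0]}}

```text
clock: 9.4
eef_pos: [573.6, -175.3, -10.2]
tcp_rot: [-3.141, -0.0, 1.868]
contact_force: [0.3, -0.1, -0.6]
opening: 0.504
```

{"method": "move_arm", "body": {"targets": [0, 0, 0, 0.1, 0, 0, 0, 0, 0.1, 0]}}

```text
clock: 9.6
eef_pos: [573.7, -175.3, -11.2]
tcp_rot: [-3.141, -0.0, 1.869]
contact_force: [-0.9, 0.2, 0.5]
opening: 0.5
```

{"method": "move_arm", "body": {"targets": [0, 0, 0, 0.1, 0, 0, 0, 0, 0.1, 0]}}

```text
clock: 9.8
eef_pos: [573.6, -175.3, -12.2]
tcp_rot: [-3.141, -0.0, 1.868]
contact_force: [0.0, -0.1, -0.7]
opening: 0.499
```

Run:
```python
from h import *
f=snap('wrist','w7.png');g=snap('scene','s7.png')
i=f['img'][100:345,110:390];i=cv2.resize(i,None,fx=2.5,fy=2.4,interpolation=cv2.INTER_CUBIC);cv2.imwrite('pics/w7c.png',i)
j=g['img'][150:220,170:230];j=cv2.resize(j,None,fx=7,fy=7,interpolation=cv2.INTER_CUBIC);cv2.imwrite('pics/s7c.png',cv2.convertScaleAbs(j,alpha=1.6))
```

```text
(no output)
```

View pics/s7c.png

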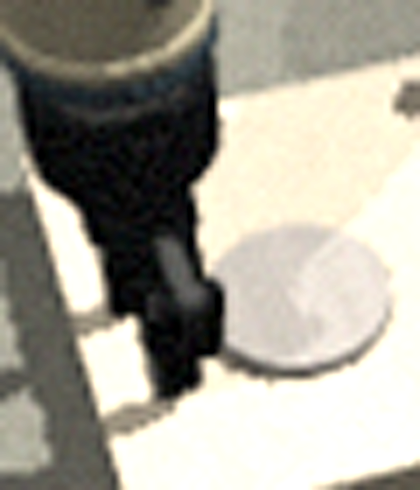

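View pics/w7c.png

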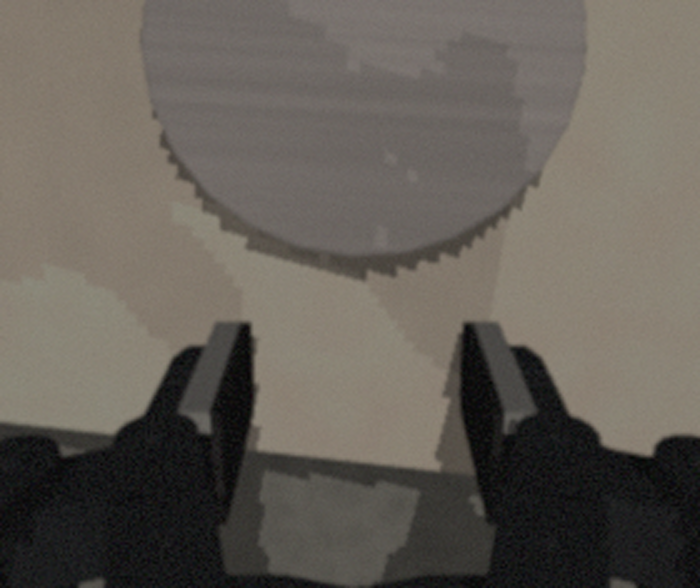

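{"method": "move_arm", "body": {"targets": [0, 0, 0, 0.1, 0, 0, 0, 0, 0.1, 0]}}

```text
clock: 10.1
eef_pos: [573.7, -175.3, -13.2]
tcp_rot: [-3.141, -0.0, 1.869]
contact_force: [0.3, -0.6, 0.0]
opening: 0.5
```

{"method": "move_arm", "body": {"targets": [0, 0, 0, 0.1, 0, 0, 0, 0, 0.1, 0]}}

```text
clock: 10.3
eef_pos: [573.6, -175.3, -14.2]
tcp_rot: [-3.141, -0.0, 1.868]
contact_force: [1.0, 0.1, -0.2]
opening: 0.501
```

{"method": "move_arm", "body": {"targets": [0, 0, 0, 0.1, 0, 0, 0, 0, 0.1, 0]}}

```text
clock: 10.5
eef_pos: [573.6, -175.3, -15.3]
tcp_rot: [-3.141, -0.0, 1.869]
contact_force: [-0.7, -0.7, -0.4]
opening: 0.5
```

{"method": "move_arm", "body": {"targets": [0, 0, 0, 0.1, 0, 0, 0, 0, 0.1, 0]}}

```text
clock: 10.7
eef_pos: [573.6, -175.3, -16.2]
tcp_rot: [-3.141, -0.0, 1.868]
contact_force: [-0.0, -0.2, -0.2]
opening: 0.501
```

Run:
```python
from h import *
print(r.sense()['contact_force'])
f=snap('wrist','w8.png');g=snap('scene','s8.png')
i=f['img'][190:345,150:350];i=cv2.resize(i,None,fx=3.5,fy=3.5,interpolation=cv2.INTER_CUBIC);cv2.imwrite('pics/w8c.png',i)
j=g['img'][150:220,170:230];j=cv2.resize(j,None,fx=7,fy=7,interpolation=cv2.INTER_CUBIC);cv2.imwrite('pics/s8c.png',cv2.convertScaleAbs(j,alpha=1.6))
```

```text
[-0.02907837 -0.22759544 -0.21861912]
```

View pics/s8c.png

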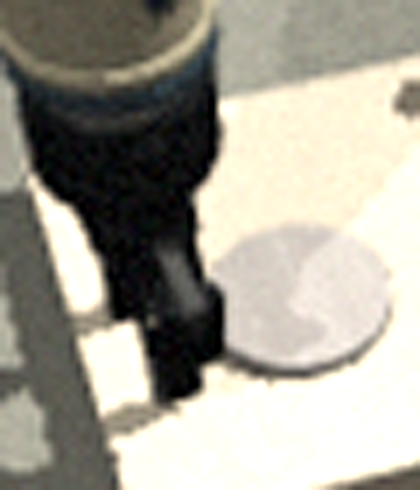

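View pics/w8c.png

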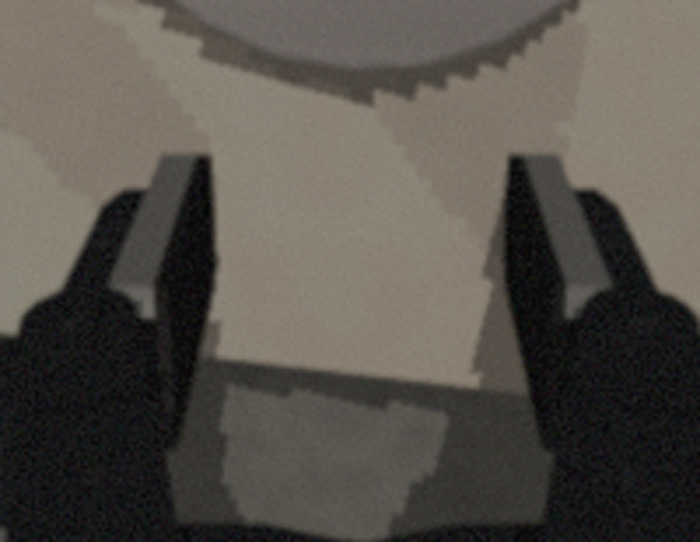

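{"method": "move_arm", "body": {"targets": [0, 0, 0, 0.1, 0, 0, 0, 0, 0.1, 0]}}

```text
clock: 11.0
eef_pos: [573.8, -175.4, -17.2]
tcp_rot: [3.142, 0.0, 1.868]
contact_force: [-0.7, 1.1, -0.2]
opening: 0.501
```

{"method": "move_arm", "body": {"targets": [0, 0, 0, 0.1, 0, 0, 0, 0, 0.1, 0]}}

```text
clock: 11.2
eef_pos: [573.8, -175.4, -17.2]
tcp_rot: [3.142, 0.0, 1.869]
contact_force: [-2.4, 1.7, 11.5]
opening: 0.497
```

The fingers touched the base at a reported z of −17.2, so at this opening the tips sit 41 mm above the reported TCP. I'll lift 3 mm and start pushing.

{"method": "move_arm", "body": {"targets": [0, 0, 0.1, -0.3, 0, 0, 0, 0.1, -0.3, 0, 0, 0.8, 0.1, -0.3, 0, 0, 1.6, 0.1, -0.3, 0, 0, 2.4, 0.1, -0.3, 0, 0, 3.2, 0.1, -0.3, 0, 0, 4.0, 0.1, -0.3, 0, 0, 4.6, 0.1, -0.3, 0, 0, 5.0, 0.1, -0.3, 0, 0, 5.0, 0.1, -0.3, 0]}}

```text
clock: 12.2
eef_pos: [559.8, -126.7, -15.1]
tcp_rot: [-3.141, -0.0, 1.869]
contact_force: [-0.2, 0.5, -0.6]
opening: 0.499
```

Run:
```python
from h import *
f=snap('wrist','w9.png');t=r.grab_frame('top'); s=r.sense();y=s['tcp_rot'][2];print(s['eef_pos'],s['contact_force'])
def T(P):
    d=np.array(P)[:2]-s['eef_pos'][:2];return np.round([d@[np.cos(y),np.sin(y)],d@[np.sin(y),-np.cos(y)]],1)
for nm,g in(('w',f),('t',t)):
    e=s['eef_pos'];q=proj(g,[e[0]+44*np.cos(y),e[1]+44*np.sin(y),32])[0]
    p=circ(g,q,32,False,40); q2=proj(g,[524.8,-9.7,24])[0]; c=circ(g,q2,24,True,42)
    print(nm,p[0],T(p[0]),'rec',c[0],c[1:],T(c[0]))
```

```text
[ 560.12489795 -127.21145505  -15.05831616] [-0.07231123  0.03500235  0.37472551]
w [546.79310967 -84.51077778  38.74602578] [44.7 -0.2] rec [524.80962176 -11.88893901  39.5598434 ] (32, np.float64(0.8230838857498135)) [1.206e+02 1.000e-01]
t [543.02671102 -90.42214746  47.04811534] [40.2 -5.6] rec [524.77923842  -9.0571848   40.60287981] (72, np.float64(0.5495847628698485)) [123.3   0.9]
```

View pics/w9.png

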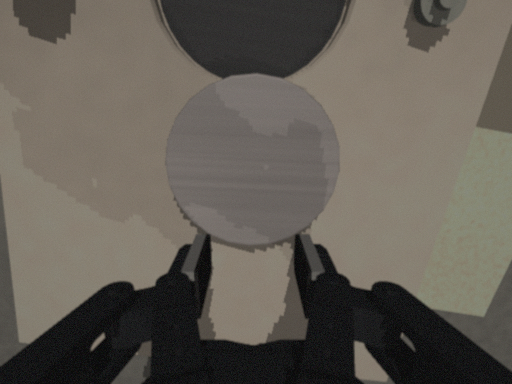

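The plate is cradled by the fingers and centred at (253,160). The recess is straight ahead, its edges at columns 160 and 350, so they are in line.

{"method": "move_arm", "body": {"targets": [0, 0.8, 0, 0, 0, 0, 1.6, 0, 0, 0, 0, 2.4, 0, 0, 0, 0, 3.2, 0, 0, 0, 0, 4.0, 0, 0, 0, 0, 4.7, 0, 0, 0, 0, 5.3, 0, 0, 0, 0, 5.7, 0, 0, 0, 0, 6.0, 0, 0, 0, 0, 6.0, 0, 0, 0]}}

```text
clock: 13.3
eef_pos: [542.3, -69.5, -15.1]
tcp_rot: [-3.141, -0.0, 1.869]
contact_force: [0.1, 0.4, -0.5]
opening: 0.505
```

Run:
```python
from h import *
f=snap('wrist','w10.png'); s=r.sense();print(s['eef_pos'],s['contact_force'],s['clock'])
```

```text
[542.24306643 -69.70270426 -15.17479454] [-0.17657504  0.08601148  0.0191289 ] 13.35
```

View pics/w10.png

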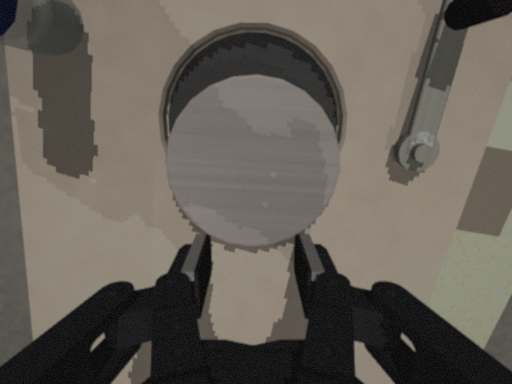

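The plate spans columns 166–340 and the rim 160–346, both centred at 253. I'll push the remainder slowly.

{"method": "move_arm", "body": {"targets": [0, 0.4, 0, 0, 0, 0, 0.8, 0, 0, 0, 0, 1.1, 0, 0, 0, 0, 1.3, 0, 0, 0, 0, 1.5, 0, 0, 0, 0, 1.7, 0, 0, 0, 0, 1.8, 0, 0, 0, 0, 1.8, 0, 0, 0]}}

```text
clock: 14.15
eef_pos: [537.0, -52.5, -15.1]
tcp_rot: [-3.141, -0.0, 1.869]
contact_force: [0.8, -0.7, 0.1]
opening: 0.499
```

Run:
```python
from h import *
f=snap('wrist','w11.png'); s=r.sense();print(s['eef_pos'],s['contact_force'],s['clock'])
```

```text
[537.07304625 -52.58977528 -15.13667121] [ 0.31774578 -0.08852062  0.39996998] 14.2
```

View pics/w11.png

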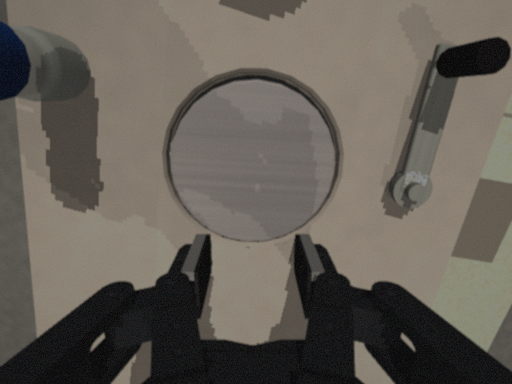

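The plate looks seated, with an even dark ring around it, centred at (253,158). I'll back off, lift, and check the seating and the clip.

{"method": "move_arm", "body": {"targets": [0, -1.0, 0, -0.2, 0, -1, -1.5, 0, -4, 0, -1, -1.5, 0, -8, 0, -1, -1.5, 0, -8, 0, -1, -1.5, 0, -8, 0]}}

```text
clock: 14.7
eef_pos: [542.5, -67.7, 65.9]
tcp_rot: [3.139, 0.001, 1.868]
contact_force: [0.6, -0.2, -0.2]
opening: -0.004
```

Run:
```python
from h import *
f=snap('wrist','w12.png');g=snap('scene','s12.png'); s=r.sense();print(s['eef_pos'],s['clock'])
for nm,h in (('w',f),('s',g)):
    for n in ['clip_pivot','clip_post','recess','plate']:
        print(nm,n,[(np.round(m['position'],1).tolist(),round(m['conf'],2),proj(h,m['position']).round()[0].tolist()) for m in r.mark_of(h,n)[:2]])
print(circ(f,proj(f,[525,-9,24])[0],24,False,40), circ(f,proj(f,[525,-9,24])[0],24,True,43))
i=g['img'][130:230,190:310];cv2.imwrite('pics/s12c.png',cv2.resize(i,None,fx=6,fy=6,interpolation=cv2.INTER_CUBIC))
```

```text
[540.83838037 -67.23447443  64.10108725] 14.8
w clip_pivot [([595.9, 1.9, 26.8], 0.79, [353.0, 129.0]), ([523.6, -8.3, 17.7], 0.32, [251.0, 112.0])]
w clip_post [([587.9, 52.7, 54.7], 0.84, [389.0, 45.0])]
w recess []
w plate []
s clip_pivot [([598.7, 1.2, 23.3], 0.96, [252.0, 200.0]), ([493.8, 400.5, 1.0], 0.73, [369.0, 164.0])]
s clip_post [([589.1, 59.3, 54.6], 0.69, [272.0, 188.0])]
s recess [([520.7, -9.2, 16.0], 0.73, [245.0, 182.0])]
s plate [([731.8, -249.7, 0.8], 0.87, [169.0, 254.0]), ([526.8, -8.9, 13.3], 0.78, [245.0, 184.0])]
(array([524.49290071, -12.43929059,  38.99037617]), 72, np.float64(0.014823707804151098)) (array([524.08706718, -10.97762227,  42.0473025 ]), 72, np.float64(0.053748359995420714))
```

View pics/w12.png

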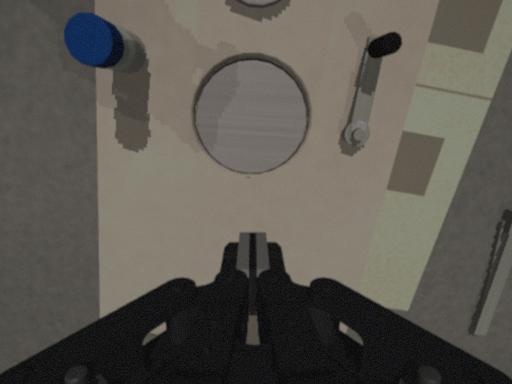

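View pics/s12c.png

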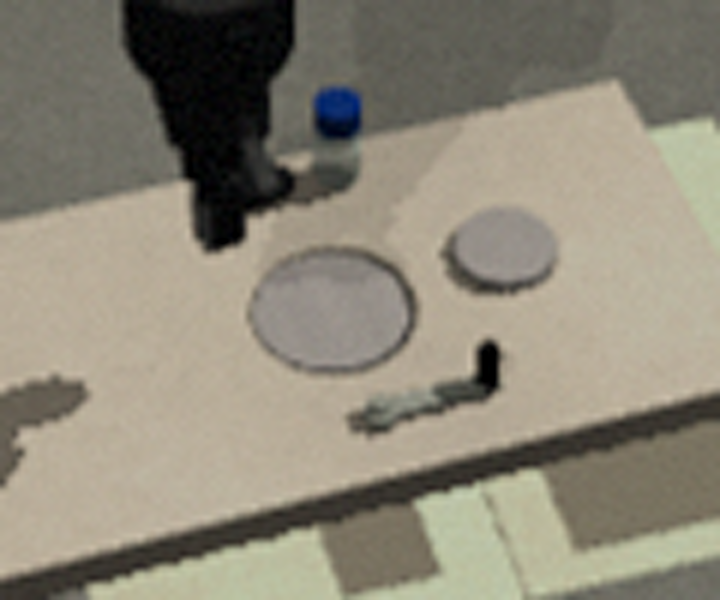

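The plate lies flush: at (332,310) in the scene crop it has an even rim and no visible side wall. The small disc and the vial have not moved. Next is the clip geometry.

Run:
```python
from h import *
f=r.grab_frame('wrist');t=r.grab_frame('top')
print('post w',unproj(f,(393,42),56),'pivot w',unproj(f,(357,132),34))
i=t['img'][180:250,210:290];cv2.imwrite('pics/t12c.png',cv2.resize(i,None,fx=8,fy=8,interpolation=cv2.INTER_CUBIC))
piv=np.array([598.5,3]);post=np.array([588.5,56]); y=np.radians(55)
a0=np.arctan2(*(post-piv)[::-1]);R=np.hypot(*(post-piv));ac=np.arctan2(-13.5,-74)+2*np.pi;print(np.degrees(a0),R,np.degrees(ac))
print(proj(t,[588.5,56,56]),proj(t,[598.5,3,34]))
st=post+30*np.array([np.cos(y),np.sin(y)]);print(st);rel([st[0],st[1],64],y)
# arc in the tool frame at yaw 55deg, from first-contact post position
for th in np.radians(np.arange(0,100,10)):
    a=a0+th; d=piv+55*np.array([np.cos(a),np.sin(a)])-(piv+55*np.array([np.cos(a0),np.sin(a0)]))
    print(round(np.degrees(th)),np.round([(d@[np.cos(y),np.sin(y)])/10,(d@[np.sin(y),-np.cos(y)])/10],2))
```

```text
post w [586.96881259  54.82810843  56.        ] pivot w [595.13338136   2.06847683  34.        ]
100.68491240000272 53.9351462406472 190.33891054294105
[[234.76107423 204.58559038]] [[252.63039563 202.83358355]]
[605.70729309  80.57456133]
tool cm [12.22 10.47  0.07] turn 52.1
0 [0. 0.]
10 [-0.74 -0.61]
20 [-1.58 -1.08]
30 [-2.48 -1.39]
40 [-3.43 -1.55]
50 [-4.39 -1.54]
60 [-5.33 -1.36]
70 [-6.23 -1.02]
80 [-7.05 -0.53]
90 [-7.78  0.09]
```

View pics/t12c.png

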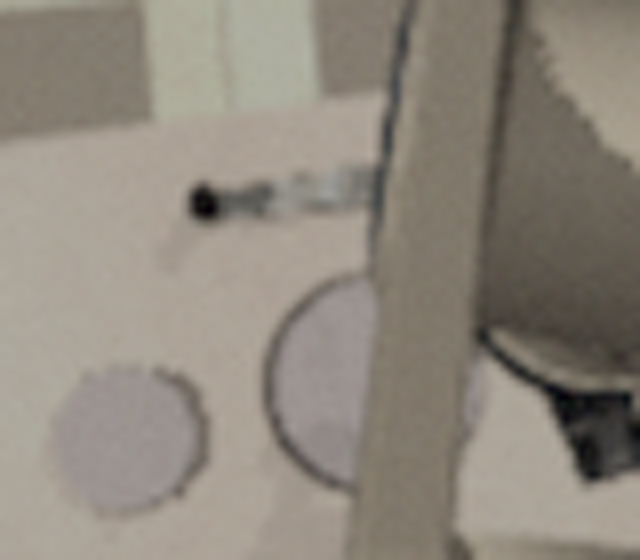

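{"method": "move_arm", "body": {"targets": [-1, 12.2, 10.5, -1, 52, -1, 12.2, 10.5, -1, 52, -1, 12.2, 10.5, -1, 52, -1, 12.2, 10.5, -1, 52, -1, 12.2, 10.5, -1, 52, -1, 12.2, 10.5, -1, 52, -1, 12.2, 10.5, -1, 52, -1, 12.2, 10.5, -1, 52, -1, 12.2, 10.5, -1, 52]}}

```text
clock: 16.2
eef_pos: [606.1, 80.2, 74.9]
tcp_rot: [-3.142, 0.0, 0.964]
contact_force: [0.5, -0.3, 0.5]
opening: 0.001
```

{"method": "move_arm", "body": {"targets": [-1, 0, 0, 3, 0, -1, 0, 0, 5, 0, -1, 0, 0, 5, 0]}}

```text
clock: 16.5
eef_pos: [603.9, 79.9, 22.4]
tcp_rot: [-3.138, 0.003, 0.963]
contact_force: [-0.5, -0.0, 0.5]
opening: -0.002
```

Run:
```python
from h import *
f=snap('wrist','w13.png');g=snap('scene','s13.png');t=r.grab_frame('top'); s=r.sense();print(s['eef_pos'],s['tcp_rot'],s['clock'],s['contact_force'])
i=g['img'][130:230,220:320];i=cv2.resize(i,None,fx=4.5,fy=4.5,interpolation=cv2.INTER_CUBIC)
j=t['img'][170:250,200:280];j=cv2.resize(j,(450,450),interpolation=cv2.INTER_CUBIC)
cv2.imwrite('pics/s13c.png',cv2.resize(cv2.convertScaleAbs(np.hstack([i,j]),alpha=1.3),(800,400)))
```

```text
[606.7758137   80.40186196  25.75287067] [ 3.14089414e+00 -6.52829237e-04  9.61723640e-01] 16.65 [ 1.06423716 -0.08764689  0.31430526]
```

View pics/s13c.png

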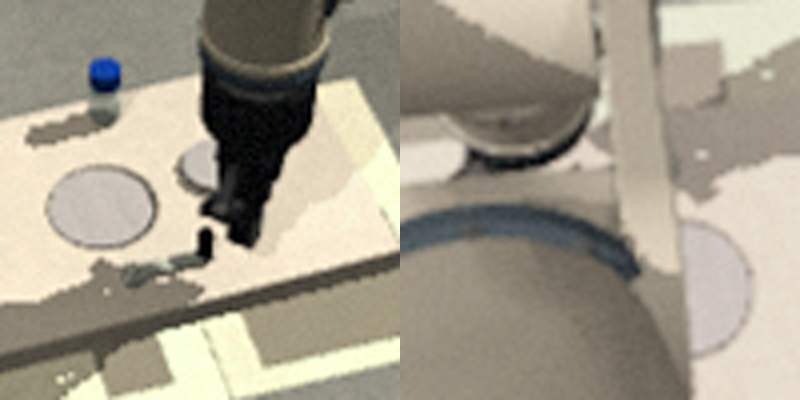

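View pics/w13.png

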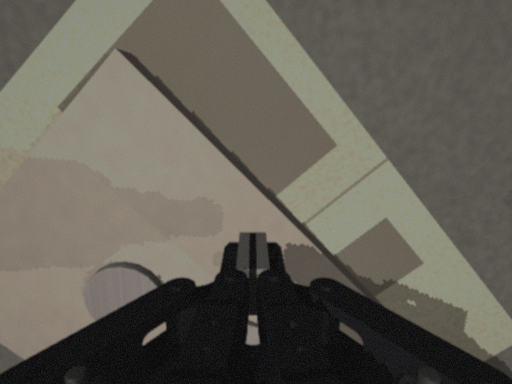

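The shut fingers are beside the post (scene view at (205,240)) and still above it. I'll lower 21 mm, then follow the arc.

{"method": "move_arm", "body": {"targets": [-1, 0, 0, 1.1, 0, -1, 0, 0, 2.1, 0, -1, 0, 0, 2.1, 0, -1, -0.7, 0, 2.1, 0, -1, -1.3, 0, 2.1, 0, -1, -1.7, -0.3, 2.1, 0, -1, -2.04, -0.61, 2.1, 0, -1, -2.46, -0.85, 2.1, 0, -1, -2.88, -1.08, 2.1, 0, -1, -2.88, -1.08, 2.1, 0]}}

```text
clock: 17.65
eef_pos: [580.1, 62.5, 4.1]
tcp_rot: [-3.142, 0.0, 0.961]
contact_force: [-0.6, -0.8, 0.5]
opening: 0.002
```

Run:
```python
from h import *
f=snap('wrist','w14.png');g=snap('scene','s14.png'); s=r.sense();print(s['eef_pos'],s['tcp_rot'],s['clock'],s['contact_force'])
i=g['img'][130:230,220:320];i=cv2.resize(i,None,fx=6,fy=6,interpolation=cv2.INTER_CUBIC)
cv2.imwrite('pics/s14c.png',cv2.convertScaleAbs(i,alpha=1.5))
```

```text
[580.88023319  62.53458327   4.09676283] [3.14104228e+00 1.20769852e-04 9.60870735e-01] 17.75 [0.84689565 0.26846059 0.04310732]
```

View pics/s14c.png

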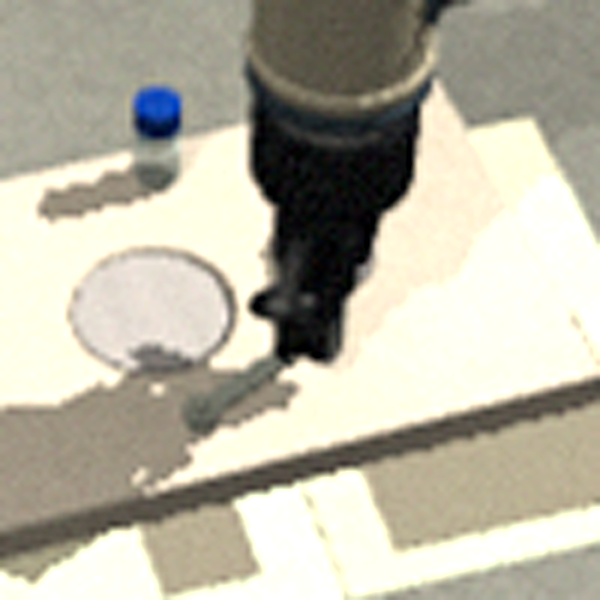

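The clip is swinging with the push: its arm now runs from (200,410) to (290,355). I'll continue along the arc.

{"method": "move_arm", "body": {"targets": [-1, -0.45, -0.17, 0, 0, -1, -0.9, -0.31, 0, 0, -1, -1.38, -0.4, 0, 0, -1, -1.85, -0.47, 0, 0, -1, -2.33, -0.48, 0, 0, -1, -2.81, -0.46, 0, 0, -1, -3.28, -0.39, 0, 0, -1, -3.75, -0.28, 0, 0, -1, -4.2, -0.12, 0, 0, -1, -4.2, -0.12, 0, 0]}}

```text
clock: 18.75
eef_pos: [555.5, 28.5, 3.9]
tcp_rot: [3.142, 0.0, 0.961]
contact_force: [-0.1, -0.5, -0.3]
opening: -0.004
```

Run:
```python
from h import *
g=snap('scene','s15.png'); s=r.sense();print(s['eef_pos'],s['tcp_rot'],s['clock'],s['contact_force'])
i=g['img'][130:230,200:300];i=cv2.resize(i,None,fx=6,fy=6,interpolation=cv2.INTER_CUBIC)
cv2.imwrite('pics/s15c.png',cv2.convertScaleAbs(i,alpha=1.5))
```

```text
[555.72513968  28.78092039   3.88697457] [3.14143373e+00 1.81865426e-04 9.60512126e-01] 18.8 [ 0.35768351 -0.18373539  0.44449295]
```

View pics/s15c.png

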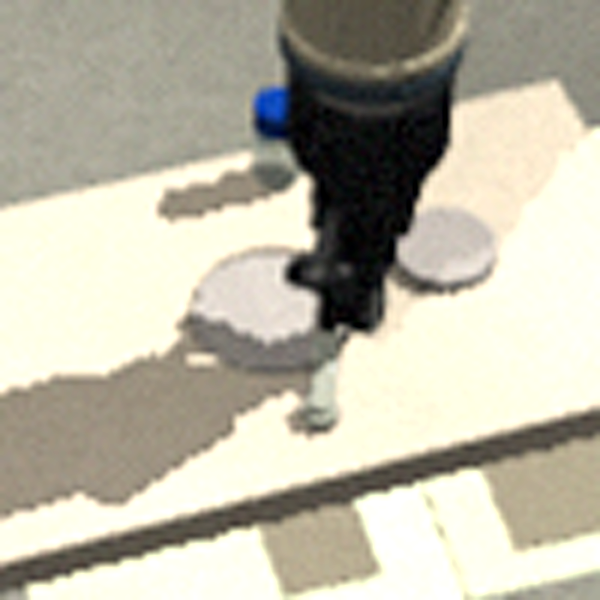

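{"method": "move_arm", "body": {"targets": [-1, -0.45, 0.18, 0, 0, -1, -0.87, 0.41, 0, 0, -1, -1.1, 0.54, 0, 0, -1, -1.27, 0.67, 0, 0, -1, -1.46, 0.82, 0, 0, -1, -1.46, 0.82, 0, 0]}}

```text
clock: 19.4
eef_pos: [554.2, 12.2, 3.9]
tcp_rot: [3.141, 0.0, 0.961]
contact_force: [-0.0, -0.0, 0.4]
opening: 0.001
```

{"method": "move_arm", "body": {"targets": [-1, -0.19, 0.15, 0, 0, -1, -0.19, 0.15, 0, 0]}}

```text
clock: 19.6
eef_pos: [554.2, 10.0, 3.9]
tcp_rot: [3.142, 0.0, 0.961]
contact_force: [0.1, 0.2, -0.7]
opening: -0.0
```

{"method": "move_arm", "body": {"targets": [-1, -0.18, 0.15, 0, 0, -1, -0.18, 0.15, 0, 0]}}

```text
clock: 19.8
eef_pos: [554.5, 7.7, 3.9]
tcp_rot: [3.142, 0.0, 0.961]
contact_force: [0.3, 0.2, 0.4]
opening: 0.001
```

{"method": "move_arm", "body": {"targets": [-1, -0.1, 0.1, 0, 0, -1, -0.1, 0.1, 0, 0]}}

```text
clock: 20.0
eef_pos: [554.7, 6.3, 3.9]
tcp_rot: [3.142, 0.0, 0.961]
contact_force: [0.7, 0.2, 0.6]
opening: -0.001
```

{"method": "move_arm", "body": {"targets": [-1, -0.1, 0.1, 0, 0, -1, -0.1, 0.1, 0, 0]}}

```text
clock: 20.2
eef_pos: [554.7, 5.9, 3.9]
tcp_rot: [-3.141, -0.001, 0.96]
contact_force: [-1.1, 6.8, 0.6]
opening: 0.0
```

Run:
```python
from h import *
g=snap('scene','s16.png'); s=r.sense();print(s['eef_pos'],s['clock'],s['contact_force'])
i=g['img'][130:230,200:300];i=cv2.resize(i,None,fx=6,fy=6,interpolation=cv2.INTER_CUBIC)
cv2.imwrite('pics/s16c.png',cv2.convertScaleAbs(i,alpha=1.5))
```

```text
[554.78229383   5.88561169   3.87922492] 20.25 [-1.40280247  7.00084605  0.78649604]
```

View pics/s16c.png

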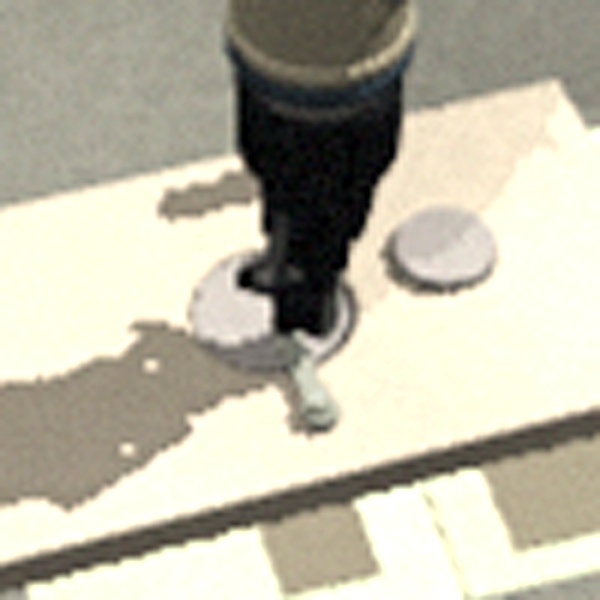

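Force has risen to 7 N against the push, right where the stop is expected. One more small nudge to confirm it, then I'll back off away from the post and up.

{"method": "move_arm", "body": {"targets": [-1, -0.1, 0.1, 0, 0, -1, -0.1, 0.1, 0, 0]}}

```text
clock: 20.45
eef_pos: [554.8, 5.5, 3.9]
tcp_rot: [-3.14, -0.002, 0.96]
contact_force: [-1.8, 13.6, 0.8]
opening: -0.003
```

{"method": "move_arm", "body": {"targets": [-1, 0.5, -0.4, 0, 0, -1, 1.5, -1.2, 0, 0, -1, 3, -2, 0, 0, -1, 3, -2, -4, 0, -1, 3, -2, -9, 0, -1, 5, -4, -14, 0, -1, 20, -16, -16, 0, -1, 20, -16, -16, 0, -1, 20, -16, -16, 0, -1, 20, -16, -16, 0]}}

```text
clock: 21.45
eef_pos: [537.9, 261.7, 164.5]
tcp_rot: [3.141, -0.0, 0.961]
contact_force: [0.3, 0.1, -0.3]
opening: -0.001
```

Run:
```python
from h import *
g=snap('scene','s17.png');t=snap('top','t17.png'); s=r.sense();print(s['eef_pos'],s['clock'],s['contact_force'])
i=g['img'][130:230,190:310];cv2.imwrite('pics/s17c.png',cv2.resize(i,None,fx=6,fy=6,interpolation=cv2.INTER_CUBIC))
i=t['img'][180:270,200:310];cv2.imwrite('pics/t17c.png',cv2.resize(i,None,fx=6,fy=6,interpolation=cv2.INTER_CUBIC))
for nm,h in (('t',t),('s',g)):
    for n in ['clip_pivot','clip_post','small_plate','plate']:
        print(nm,n,[(np.round(m['position'],1).tolist(),round(m['conf'],2)) for m in r.mark_of(h,n)[:2]])
    p=circ(h,proj(h,[502,82,32])[0],32,False,27);print(p[0])
```

```text
[538.40945986 265.22973317 164.98567306] 21.55 [ 0.46557504 -0.59182288 -0.30736082]
t clip_pivot [([599.7, 5.7, 24.7], 0.8)]
t clip_post [([546.3, -4.8, 59.3], 0.68), ([434.2, 7.8, 29.4], 0.68)]
t small_plate [([498.4, 80.4, 26.1], 0.49), ([521.4, -444.2, -2.0], 0.45)]
t plate [([476.8, -315.4, 3.7], 0.84), ([522.8, -9.5, 14.1], 0.8)]
[501.99913263  81.65476686  23.76795039]
s clip_pivot [([598.8, 0.0, 24.5], 0.9)]
s clip_post [([545.0, -5.9, 56.6], 0.62)]
s small_plate [([501.7, 86.3, 21.0], 0.69)]
s plate [([476.5, -313.1, -4.7], 0.95), ([730.4, -249.0, -0.8], 0.71)]
[503.73451687  82.73210102  23.39029693]
```

View pics/s17c.png

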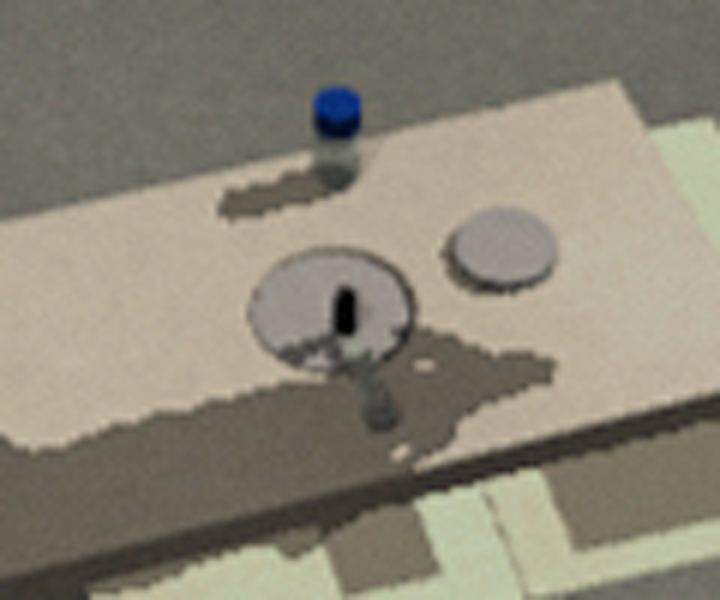

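View pics/t17c.png

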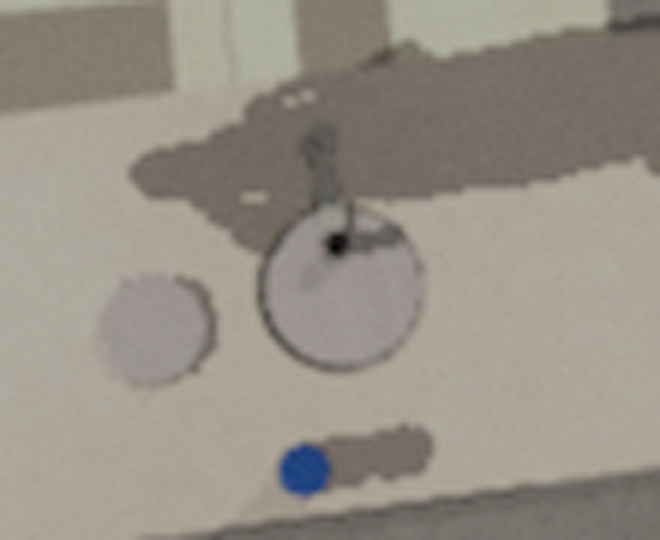

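The clip lies over the flush plate with its post at (337,242) in the top crop. The small disc and the vial are where they were, and the hand is clear, so I'm handing in.

Run:
```python
from h import *
print(r.sign_off(), r.sense()['clock'])
```

```text
the job is handed in; nothing more can be done
the job is handed in; nothing more can be done
```

The plate is in the recess, flat and flush, and the clip is swung in over it up to its stop. I handed the job in at about 21.6 s.

- **Plate:** I pushed it across the base with two half-open fingertips until it dropped in, without lifting it. The last views show an even rim all round and no side wall standing up.
- **Clip:** I pushed the post round with the shut fingers until the force climbed from nothing to about 14 N against the push. The clip's measured direction then was about 189°, against 190° expected when closed.
- **Everything else:** the small disc reads within about 0.5 mm of where it started, and the vial looks unmoved in the pictures. The hand was well clear, with no contact force.

Two things disagreed along the way:
- **TCP height:** the reported TCP does not match the real fingertips. At half opening they sat about 41 mm above it, so I found the base's top by lowering gently until I felt 11.5 N.
- **Disc size:** my circle fits measured the discs 1 to 3 mm small in radius. I aimed by their centres, so this made no difference.

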